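# Fit a former on the bangle bender and secure it with its R-clip

## Task

Set up the bangle bender: set the white former over the king pin so that it sits fully down, then take the brass R-clip from the blue tray and push its straight leg through the cross hole in the king pin until the bow springs over the pin and the clip is home, no further. Do not force the clip, find the hole by feel if you have to, and leave the blue former, the bangle and the hammer where they lie.

Things in the scene. Friction and masses are not known exactly. Their poses are not given: they have to be found in the camera images.
- bender: Bench bender: green base plate 170 x 140 x 12 mm, dark hub (56 mm across, top 24 mm above the bench), in it the upright steel king pin, 20 mm thick, chamfered top at 76 mm. Origin on the bench on the pin's axis, z up, x along the plate's length. The green swing arm (red handle) points within 0.3 rad of +x; a steel work stop stands 38 to 60 mm out towards +y. Arm, roller and stop stay below 47 mm.
- pin_hole (a point): Centre of the level cross hole right through the king pin, on the pin's axis, 61 mm above the bench: 6.5 mm wide and high, 20 mm long, mouths bevelled. This entry's axes are the bender's: the HOLE'S DIRECTION IS NOT GIVEN. The pin stands turned up to 1.4 rad (80 degrees) either way, so the hole runs within 1.4 rad of the bender's x. It can be entered from either end.
- pin_top (a point): Centre of the king pin's top, 76 mm above the bench (the bender's axes). The screwdriver slot here, 15 x 2.6 mm, shows the hole's direction to the eye. The pin fits snugly in its hub: 0.08 N m turns it about its axis, so a leg that enters its mouth a little askew, at some 5 to 10 N, turns the pin into line.
- white_former_boss (a point): White nylon former: body 60 mm across, 22 mm high; on it a boss 34 mm across, 10.5 mm high (32.5 in all); 21.8 mm bore right through for the king pin; about 0.1 kg. The point is on its axis at mid-boss, 27 mm above its underside; z up. Stands on the bench. Fully down on the hub this point is 51 mm above the bench, the boss's top 56.5 mm, just under the cross hole.
- blue_former_boss (a point): Blue nylon former, 52 mm across, otherwise like the white one; not needed. Same point.
- tray: Blue steel tray, fixed, 170 (x) x 150 (y) mm, rim 12 mm high, floor 4 mm above the bench. Origin under its centre.
- clip: R-clip of brass-coloured 5 mm spring wire, 65 g, flat in the tray. Origin: centre of its coil, half-way up. Coil 24 mm across, 10 mm thick: grip it across y. z normal to the clip. Straight leg along +x, axis at y -9.5, z -2.5 mm, blunt tip (1 mm chamfer) at x 82.5. Sprung arm beside it on the +y side, same plane: bows round the pin's place, from x 55 flares out to x 73, y 10 mm.
- clip_bow (a point): Point on the leg's axis facing the middle of the bow: x 42, y -9.5, z -2.5 mm of the clip, axes the clip's. Home, it is at the hole's centre. Pushed in, the flare meets the pin 24 mm short of that, the push peaks near 5 to 10 N at 15 mm, falls off from 12 and is a pull from 8 to 1 mm (the bow springs over); 1 mm past home it rises steeply, and over 20 N forces the bow off again.
- clip_arm (a joint): Opening of the clip's sprung arm about its coil, rad: 0 relaxed and when home, about 0.1 as the bow passes the pin; 6 N m/rad.
- bangle: Plain brass bangle, 66 mm across, 10 mm high, lying on the bench; bystander.
- hammer: Small hammer, 220 mm long, lying on the bench; bystander.
Things that resemble listed ones, but are neither listed nor needed, are in the scene too. What is meant by the clip is not green, and is the smaller of those in its own colour. Of the things that look like the part that bears white_former_boss, take the one that is farthest from the robot's base at the start.

How it is judged (in metres and radians):
On the way:
1. the white former sits fully down on the bender's hub, on the king pin (horizontal distance between white_former_boss and pin_hole below 0.003 m and height (world z) of white_former_boss between 0.048 and 0.0525 m), for 0.2 s.
At the end, for the whole second after the job is handed in: The white former sits fully down on the hub (within 1.5 mm) on the king pin, and the R-clip is home and at rest: its leg through the cross hole, the bow's middle within 3 mm of the hole's centre, the clip level within 0.4 rad, and the sprung arm closed round the pin (opening under 0.03 rad) (horizontal distance between white_former_boss and pin_hole below 0.003 m and height (world z) of white_former_boss below 0.0525 m and distance between clip_bow and pin_hole below 0.003 m and angle between the z axis of clip and the z axis of bender, either way round below 0.4 rad and value of joint clip_arm below 0.03 rad and linear speed of clip below 0.02 m/s); the robot touches nothing.
It fails at once if the clip is forced: it presses on the bender or its king pin with more than 30 N (contact force between clip and bender above 30 N).
It fails at once if the blue former, the bangle or the hammer is moved by more than 20 mm (distance of any of blue_former_boss, bangle, hammer from where it was at the start of the episode above 0.02 m).
It also fails if it takes over 72 s, if anything falls off the work surface, if the arm or the gripper's body presses on something with over 40 N, if the wrist force passes 120 N, or if a joint passes its speed limit or range.

## Robot

A 7-joint arm with a two-finger parallel gripper is mounted at the origin on the work surface. World frame = base frame: x ahead of the robot, y to its left, z up, the work surface at z = 0. Lengths are in mm, angles in rad, forces in N, time in s.
With the tool pointing down it reaches from about 350 to 900 mm from the base axis. Payload 8.1 kg.
Tool frame: the origin (TCP) lies between the finger pads; the fingertips stand 8 mm ahead of it and the grasp point (between the pads) lies 11 mm behind it; z points along the fingers, y is the line along which they close (so a half turn about z gives the same grasp; the last joint's range is limited). The gripper opens to 92 mm and grips with 3 to 60 N. Pads are 19 mm wide; open, the fingers measure 130 mm over their backs; the gripper's body (75 mm by 190 mm) begins 47 mm behind the grasp point.
Start: joints at [-1.273, 0.434, 0.025, 1.573, -0.012, 1.134, -0.075], TCP at [243.874, 575.471, 234.742] pointing down, gripper open.
Joint ranges: [-2.62, 2.62], [-0.44, 2.09], [-1.27, 1.32], [0.08, 2.57], [-1.32, 4.46], [0.12, 2], [-2.74, 2.74]. Speed limits (rad/s): [2.22, 2.22, 3.01, 3.01, 3.14, 3.14, 3.14].

## Interface

Orientations are given as a unit quaternion [x, y, z, w].
In Python, from plant import r, effector, monitor, cams gives the robot as it stands. Calls block until the motion is done:
- r.move_ptp(position, orientation): joint-space move of the TCP to a pose.
- r.move_l(position, attitude=None, v=150, f_stop=None): straight line of the TCP; attitude=None keeps the orientation; v is the mean speed in mm/s. With f_stop (N) it stops when the force on the tool has changed by that much, and returns True; else False.
- r.move_j(angles): joint-space move.
- effector.move_gripper(opening, strength=None): opening from 0.0 (shut) to 1.0 (fully open); strength is the grip in N (None keeps the last); returns when the fingers have stopped.
- r.dwell(seconds).
- r.inverse_kinematics(position, orientation): joint angles nearest the present ones, or None.
- monitor.state(): the state.
- cams.camera(name): name is "scene" or "top" or "wrist"; returns (picture, depth): 420x560x3 uint8, red, green, blue; 420x560 float32, mm along the optical axis (not along the pixel's ray), 0 where there is no reading.
- cams.camera_info(name): a dict with "fovy" (degrees; the focal length in pixels is half the picture's height over the tangent of half this angle, whatever the lens; pixels are square), "cx", "cy" (the principal point, pixels), "R" (3x3) and "t" (3): a world point X has camera coordinates R X + t; the wrist camera has in their place "T_tool_cam" (4x4, takes a point from camera to tool coordinates, whose origin is the TCP and whose axes are the flange's). Camera axes: x right, y down, z forward; pixel columns grow to the right and rows downward; lengths in mm; the calibration is good to about 2 mm. A picture is of the moment at which its call begins: read the wrist's pose just before it. camera_info takes no time and is no camera call.
A pose or a line that the arm cannot do raises r.MotionError and nothing moves.
- r.sign_off(): hands the job in; it is judged then, once.
The state is a dict: "clock": time; "joint_positions": joint angles; "joint_vel": joint speeds; "joint_torque": joint torques, N m; "tool_pos": TCP position; "orientation": TCP orientation; "force": force on the tool from outside, world axes, zero at the start; "ft_torque": the same for the moment, N m; "grip_width": opening from 0.0 (shut) to 1.0 (fully open); "grasp_force": force on a finger pad.
Only numpy, scipy, OpenCV 4.12 (cv2) and the standard library are available. Lean on these libraries where they do the work, as an engineer would, in place of code of your own. Each camera call takes 0.05 s, during which the arm holds its last target. There are 200 camera calls.

## Working session

There is one attempt and no reset: what is moved stays moved. The work goes in short steps, each a Python script; the robot and the scene stay as the last script left them, time stands still between calls to the robot, and variables do not carry over. Pictures are saved under pics/ and viewed, at most 10 in all, crops included, and the job is handed in when it is done.

```bash
ls; mkdir -p pics
python3 - <<'E'
from plant import r, effector, monitor, cams
import cv2,numpy as np
for n in ["top","scene"]:
    p,d=cams.camera(n); np.savez(f"{n}0.npz",p=p,d=d); cv2.imwrite(f"pics/{n}0.png",p[:,:,::-1])
    print(n,cams.camera_info(n))
print(cams.camera_info("wrist")); print(monitor.state())
E
```

```text
pics
top {'fovy': 56.88055924672844, 'cx': 275.23215137179784, 'cy': 214.89092029580178, 'R': array([[-7.26086689e-05, -9.99705171e-01,  2.42809623e-02],
       [-9.80660772e-01, -4.68097030e-03, -1.95659242e-01],
       [ 1.95715215e-01, -2.38255938e-02, -9.80371305e-01]]), 't': array([-126.88040851,  477.2528626 , 1078.28423492])}
scene {'fovy': 52.434977608992035, 'cx': 280.10843408119945, 'cy': 207.5164832120522, 'R': array([[ 0.42696626,  0.90411244, -0.0167487 ],
       [ 0.51188635, -0.25692343, -0.81973332],
       [-0.74543422,  0.34142504, -0.57250045]]), 't': array([-107.03565352, -206.80830774, 1394.02213838])}
{'fovy': 63.60737129255167, 'cx': 279.00414812686535, 'cy': 214.89752805221454, 'T_tool_cam': array([[ 3.93413484e-04, -9.67454868e-01, -2.53043323e-01,
         6.76460729e+01],
       [ 9.99999916e-01,  4.09468230e-04, -1.07830595e-05,
         9.59286285e-01],
       [ 1.14045325e-04, -2.53043298e-01,  9.67454948e-01,
        -1.49585436e+02],
       [ 0.00000000e+00,  0.00000000e+00,  0.00000000e+00,
         1.00000000e+00]])}
{'clock': 0.1, 'joint_positions': array([-1.27262896,  0.43517089,  0.02496367,  1.57396848, -0.01157851,
        1.13404153, -0.07509442]), 'joint_vel': array([-0.00135297, -0.00210925,  0.00033558, -0.0028837 , -0.0018157 ,
       -0.00036254,  0.0015432 ]), 'joint_torque': array([ 2.46931129e-03, -6.69124246e+01,  9.87823494e-01, -3.15143824e+01,
       -6.05521398e-02,  3.74909362e-02,  1.00277398e-04]), 'tool_pos': array([243.70357331, 575.04662344, 234.02698455]), 'orientation': array([ 1.99067511e-01,  9.79985513e-01, -7.18338115e-04, -7.11305719e-05]), 'force': array([-0.84723992,  0.13621361,  0.10839524]), 'ft_torque': array([-0.0410668 , -0.04753888, -0.03345296]), 'grasp_force': 0.0, 'grip_width': 0.9970633231486947}
```

View pics/top0.png

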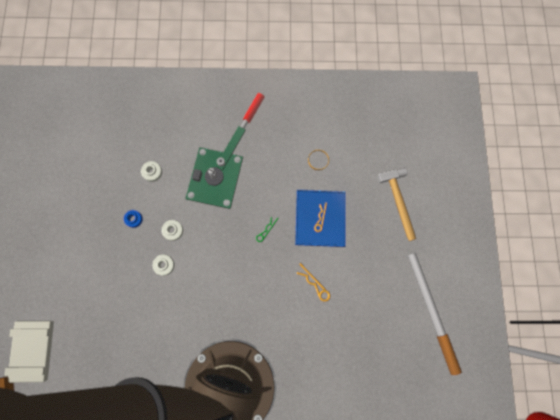

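View pics/scene0.png

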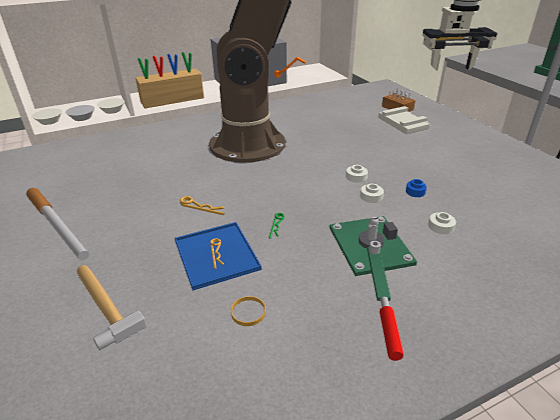

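```bash
cat > h.py <<'E'
from plant import r, effector, monitor, cams
import cv2, numpy as np
from scipy.spatial.transform import Rotation as Ro
def q(a):  # tool down, tool x at world angle a
    c,s=np.cos(a),np.sin(a)
    return Ro.from_matrix([[c,s,0],[s,-c,0],[0,0,-1]]).as_quat()
def pose(name):
    """focal, cx, cy, world-from-camera R and camera centre"""
    i=cams.camera_info(name); f=210/np.tan(np.radians(i["fovy"]/2))
    if name=="wrist":
        s=monitor.state(); Rt=Ro.from_quat(s["orientation"]).as_matrix(); T=i["T_tool_cam"]
        return f,i["cx"],i["cy"],Rt@T[:3,:3],Rt@T[:3,3]+s["tool_pos"]
    return f,i["cx"],i["cy"],i["R"].T,-i["R"].T@i["t"]
def ray(P,uv,z):
    f,cx,cy,R,C=P; uv=np.atleast_2d(uv).astype(float)
    d=np.c_[(uv[:,0]-cx)/f,(uv[:,1]-cy)/f,np.ones(len(uv))]@R.T
    return C+d*((z-C[2])/d[:,2])[:,None]
def snap(name,tag):
    P=pose(name); p,d=cams.camera(name)
    np.savez(tag+".npz",p=p,d=d,f=P[0],cx=P[1],cy=P[2],R=P[3],C=P[4])
    cv2.imwrite(f"pics/{tag}.png",p[:,:,::-1]); return P,p,d
def load(tag):
    z=np.load(tag+".npz"); return (z["f"],z["cx"],z["cy"],z["R"],z["C"]),z["p"],z["d"]
E
python3 - <<'E'
from h import *
P=pose("top")
for n,uv,z in [("white",(151,171),32),("w2",(172,230),32),("w3",(163,265),32),("pin",(214,174),60),("coil",(318,228),9),("leg tip",(325,204),6),("tray",(320,218),12),("blue",(133,219),32),("ring",(318,160),5),("redh",(255,108),30)]:
    print(n,ray(P,uv,z)[0].round(0))
im=cv2.imread("pics/top0.png"); cv2.imwrite("pics/c0.png",cv2.resize(im[130:260,120:380],None,fx=3,fy=3,interpolation=cv2.INTER_CUBIC))
for n,p,z in [("w",(700,200),145),("b",(680,50),185),("c",(550,-190),130)]:
    for a in (np.pi,-np.pi/2,np.pi/2,0,2.74): print(n,round(a,2),r.inverse_kinematics(np.array([*p,z]),q(a)))
E
```

```text
white [613. 246.  32.]
w2 [435. 174.  32.]
w3 [333. 195.  32.]
pin [596.  54.  60.]
coil [ 446. -255.    9.]
leg tip [ 521. -278.    6.]
tray [ 476. -261.   12.]
blue [467. 289.  32.]
ring [ 661. -260.    5.]
redh [821. -63.  30.]
w 3.14 [-0.41740536  0.67451654  0.11361219  1.39099602 -0.08033826  1.08057563
  1.28016043]
w -1.57 [-0.20211788  0.69172866 -0.26125701  1.36689866  0.18529513  1.10681287
  2.65271267]
w 1.57 [-0.58720584  0.69844993  0.41295902  1.40946961 -0.29459475  1.09469971
 -0.12527966]
w 0 [-0.74135061  0.76037469  0.71037881  1.42534312 -0.51580233  1.14620412
 -1.52532874]
w 2.74 [-0.45717341  0.67693584  0.18258031  1.3953891  -0.12925385  1.08092271
  0.91605277]
b 3.14 [-0.29143527  0.56982901  0.22364771  1.49262507 -0.13506327  1.09427259
  1.53083499]
b -1.57 [ 0.42566355  0.80274002 -1.06965139  1.42044159  0.70681213  1.33090963
  2.46395265]
b 1.57 [-0.54710082  0.6310357   0.65824267  1.51742768 -0.40965415  1.13406394
  0.19268751]
b 0 [-0.60083677  0.65811843  0.76076205  1.52228796 -0.47915153  1.1547726
 -1.31920451]
b 2.74 [-0.39604911  0.58460424  0.39490202  1.5030559  -0.24029113  1.10203851
  1.2179198 ]
c 3.14 [-0.1395285   0.5109577   0.54437942  1.83549312 -0.33289206  0.88671921
  2.13224652]
c -1.57 [-0.46750547  0.73731266  1.15020565  1.85943916 -0.77109813  1.07712083
 -2.15025499]
c 1.57 [-0.38022854  0.63294848  0.9514159   1.85366306 -0.61738524  0.98268124
  0.84173736]
c 0 [-0.42278907  0.6755761   1.04088961  1.8565418  -0.68564097  1.02016503
 -0.66230347]
c 2.74 [-0.21658963  0.53649414  0.66429137  1.84162311 -0.41227648  0.90496879
  1.80883744]
```

View pics/c0.png

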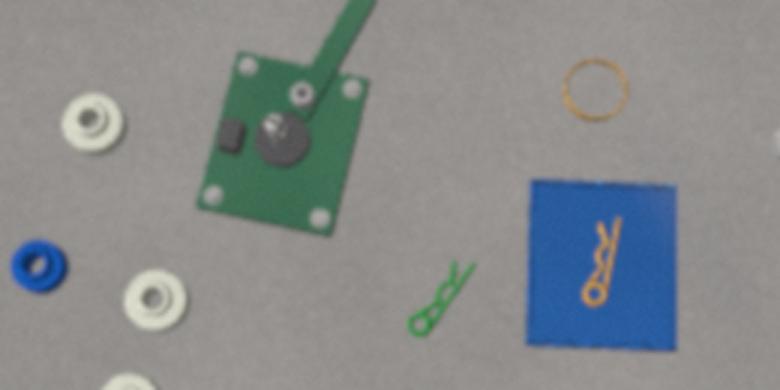

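Run:
```python
from h import *
r.move_ptp(np.array([598,54,191]),q(2.74)); r.dwell(.3); snap("wrist","b1")
r.move_ptp(np.array([613,246,147.5]),q(2.74)); r.dwell(.3); snap("wrist","w1")
print(monitor.state()["clock"])
a=np.hstack([cv2.imread(f"pics/{t}.png")[60:360,130:430] for t in("b1","w1")]); cv2.imwrite("pics/bw1.png",cv2.resize(a,(800,400)))
```

```text
3.8667
```

View pics/bw1.png

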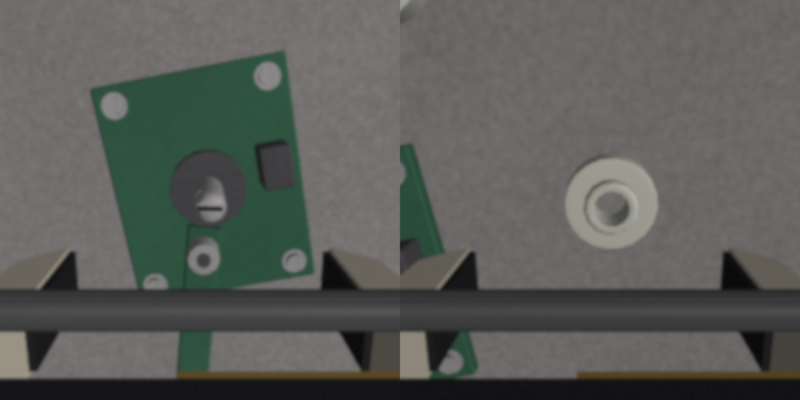

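```bash
cat >> h.py <<'E'
def cloud(P,d):
    f,cx,cy,R,C=P; v,u=np.mgrid[:d.shape[0],:d.shape[1]]
    return np.stack([(u-cx)/f*d,(v-cy)/f*d,d],-1)@R.T+C
E
python3 - <<'E'
from h import *
for t,c,z0,dz,rr in [("b1",(598,54),76,5,16),("w1",(613,246),32.5,4,22)]:
    P,p,d=load(t); W=cloud(P,d)
    near=(np.hypot(W[...,0]-c[0],W[...,1]-c[1])<45)&(d>0)
    print(t,"z hist",np.histogram(W[near][:,2],bins=np.arange(0,90,4))[0])
    m=near&(abs(W[...,2]-z0)<dz); vs,us=np.nonzero(m)
    uv=np.c_[us,vs].astype(np.float32); X=ray(P,uv,z0)
    (cx,cy),rad=cv2.minEnclosingCircle(X[:,:2].astype(np.float32))
    e=cv2.fitEllipse(cv2.convexHull(X[:,:2].astype(np.float32)))
    print(len(us),uv.mean(0),"mean",X.mean(0),"circ",cx,cy,rad,"ell",e,"medz",np.median(W[m][:,2]))
P,p,d=load("b1"); g=cv2.cvtColor(p,cv2.COLOR_RGB2GRAY)
print(g[205:232,272:304])
P,p,d=load("w1"); g=cv2.cvtColor(p,cv2.COLOR_RGB2GRAY)
print(g[186:242:2,256:322:2])
E
```

```text
b1 z hist [   0    0 2565  912   51 1676  485   44   46   50  149   45   20   21
   19   22   23   40  370   66    0    0]
460 [287.52393 214.38043] mean [602.14916106  61.19111854  76.        ] circ 602.22607421875 61.29862594604492 9.986289024353027 ell ((602.2354125976562, 61.2347526550293), (19.22551155090332, 19.73763084411621), 78.10758209228516) medz 75.02680627326873
w1 z hist [ 961   69   63   72  147 2393   72  540  241    0    0    0    0    0
    0    0    0    0    0    0    0    0]
773 [288.4075  215.03752] mean [618.58635474 251.90197379  32.5       ] circ 618.8856201171875 251.7448272705078 16.745285034179688 ell ((618.919189453125, 251.77210998535156), (32.88654708862305, 33.14381790161133), 82.556396484375) medz 31.606953356652866
[[ 65  64  64  66  71  76  74  72  72  72  77  85  94 102 106 110 115 119
  123 124 125 125 125 125 119 105  84  69  65  64  64  65]
 [ 63  64  64  66  73  75  70  68  69  73  80  90  99 109 114 119 123 130
  131 133 133 133 133 132 127 112  92  72  67  65  66  65]
 [ 64  63  63  67  70  72  70  69  72  77  85  94 106 115 123 127 132 136
 
[... 6387 characters left out ...]
3 147 120 105]
 [107 112 132 145 149 151 150 150 150 147 130 127 136 143 149 152 151 151
  150 150 146 144 147 150 152 153 152 152 152 150 130 108 106]
 [105 108 113 132 146 149 150 150 150 150 148 140 131 130 133 137 137 139
  146 145 146 149 151 152 152 152 152 152 151 138 112 107 107]
 [102 103 104 112 136 148 150 150 150 150 150 150 149 147 140 138 138 141
  147 149 151 151 151 152 151 151 152 150 139 114 106 109 106]
 [102 100 102 104 117 135 146 149 149 150 150 151 151 151 150 151 150 151
  151 152 152 151 151 151 152 152 148 130 112 108 108 108 106]
 [103 102 102 104 106 110 124 140 147 149 150 150 150 150 151 151 151 151
  151 151 152 151 152 152 150 142 125 109 107 109 108 107 106]]
```

```bash
cat >> h.py <<'E'
def top_centre(tag,c,z0,rr):
    """centre of a level round top of known height z0, from the depth mask's upper cap"""
    P,p,d=load(tag); W=cloud(P,d); W[...,2]+=0.95
    m=(np.hypot(W[...,0]-c[0],W[...,1]-c[1])<rr)&(d>0)&(abs(W[...,2]-z0)<2.2)
    vs,us=np.nonzero(m); X=ray(P,np.c_[us,vs],z0)[:,:2].astype(np.float32)
    e=cv2.fitEllipse(cv2.convexHull(X)); return np.array(e[0]),e[1]
E
python3 - <<'E'
from h import *
print(top_centre("b1",(602,61),76,20),top_centre("w1",(618.9,251.8),32.5,25))
P,p,d=load("b1"); g=cv2.cvtColor(p,cv2.COLOR_RGB2GRAY).astype(float)
us=np.arange(280,294); w=np.clip(100-g[213:220,280:294],0,None); v=(w*np.arange(213,220)[:,None]).sum(0)/w.sum(0)
k=np.polyfit(us,v,1); print(v.round(2),k)
X=ray(P,[(280,np.polyval(k,280)),(294,np.polyval(k,294)),(287.2,np.polyval(k,287.2))],76); dd=X[1]-X[0]; print("slot",X[2],"angle",np.arctan2(dd[1],dd[0]))
b=top_centre("w1",(618.9,251.8),32.5,25)[0]
# grip, let go, look again: shows the camera's sideways bias
def say(): 
    s=monitor.state(); print(s["clock"],s["tool_pos"].round(2),s["force"].round(1),s["grip_width"],s["grasp_force"])
r.move_l(np.array([*b,60])); r.move_l(np.array([*b,32.5]),v=60); say()
effector.move_gripper(0.2,15); say(); effector.move_gripper(1.0)
r.move_l(np.array([*b,147.5])); r.dwell(.3); say(); snap("wrist","w2")
b2=top_centre("w2",b,32.5,25); print(b2)
a=2.74; ey=np.array([np.sin(a),-np.cos(a)]); ex=np.array([np.cos(a),np.sin(a)])
t=monitor.state()["tool_pos"][:2]; print("rel TCP x,y",(b2[0]-t)@ex,(b2[0]-t)@ey)
E
```

```text
(array([602.36523438,  61.15872955]), (18.82186508178711, 18.982946395874023)) (array([618.98199463, 251.7794342 ]), (32.92316436767578, 33.01895523071289))
[216.41 216.2  216.13 216.08 216.04 216.08 216.13 216.14 216.16 216.17
 216.16 216.17 216.17 216.21] [-2.28865745e-03  2.16817293e+02]
slot [603.39801793  60.38796374  76.        ] angle 1.1725999456427683
5.2083 [618.91 251.71  32.25] [ 0.1 -0.7  1.3] 1.0003217548404806 0.0
6.1583 [618.96 251.75  32.52] [-0.2 -0.5  0.1] 0.3639934074645062 14.999986091279425
8.425 [618.73 251.63 146.8 ] [ 0.7  0.1 -0.2] 0.9978747685721446 0.0
(array([619.29724121, 253.00752258]), (32.575233459472656, 33.26197814941406))
rel TCP x,y 0.09668381749225863 1.4536342290907363
```

```bash
cat >> h.py <<'E'
def say(n=""):
    s=monitor.state(); print(n,round(s["clock"],2),s["tool_pos"].round(2),"F",s["force"].round(1),"M",s["ft_torque"].round(2),round(s["grip_width"],3),round(s["grasp_force"],1))
    return s
E
python3 - <<'E'
from h import *
g=np.array([618.95,251.75]); a=2.74
r.move_l(np.array([*g,32.5]),v=150); effector.move_gripper(0.2,30); say("grip")
r.move_l(np.array([*g,150])); say()
p=np.array([602.3,59.4])
r.move_l(np.array([*p,150]),v=250); r.move_l(np.array([*p,113])); r.dwell(.2); say("over")
ex=np.array([np.cos(a),np.sin(a)]); ey=np.array([np.sin(a),-np.cos(a)])
for o in [(0,0),(-.8,0),(.8,0),(0,.8),(0,-.8),(-1.5,0),(1.5,0),(0,1.5),(0,-1.5)]:
    c=p+o[0]*ex+o[1]*ey
    r.move_l(np.array([*c,111]),v=60)
    hit=r.move_l(np.array([*c,96]),v=40,f_stop=8); s=say(f"try {o} {hit}")
    if s["tool_pos"][2]<102: break
if s["tool_pos"][2]<102:
    hit=r.move_l(np.array([*c,56.5]),v=50,f_stop=15); say(f"down {hit}")
E
```

```text
grip 10.36 [618.94 251.7   32.46] F [-0.5  0.3 -0.7] M [-0.06  0.04  0.01] 0.355 30.0
 11.29 [618.29 251.58 149.04] F [-0.5 -0.2 -1.5] M [-0.02  0.05 -0.04] 0.356 30.0
over 12.82 [603.01  59.75 114.  ] F [-0.9  0.1 -1.1] M [-0.01  0.03  0.04] 0.351 30.0
try (0, 0) False 13.59 [602.16  59.3   95.71] F [ 0.9 -0.1 -1.2] M [ 0.02  0.02 -0.  ] 0.356 30.0
down True 14.38 [601.61  59.31  56.32] F [-0.4 -0.3  7.5] M [0.02 0.29 0.04] 0.352 30.0
```

Run:
```python
from h import *
effector.move_gripper(1.0); say("rel")
r.move_l(np.array([602,59.3,200]),v=250)
r.move_ptp(np.array([480,-265,125]),q(-0.27)); r.dwell(.3); say(); P,p,d=snap("wrist","k1")
hsv=cv2.cvtColor(p,cv2.COLOR_RGB2HSV); m=cv2.inRange(hsv,(8,90,60),(28,255,255)); m[270:]=0
cv2.imwrite("pics/k1m.png",np.hstack([p[:,:,::-1][40:300,130:430],cv2.cvtColor(m,cv2.COLOR_GRAY2BGR)[40:300,130:430]]))
```

```text
rel 15.44 [600.95  59.3   55.61] F [-0.5 -0.3 -1. ] M [-0.01 -0.05 -0.01] 0.995 0.0
 18.11 [ 480.26 -264.76  125.05] F [-0.8  1.1 -0.8] M [-0.01  0.19 -0.01] 1.003 0.0
```

View pics/k1m.png

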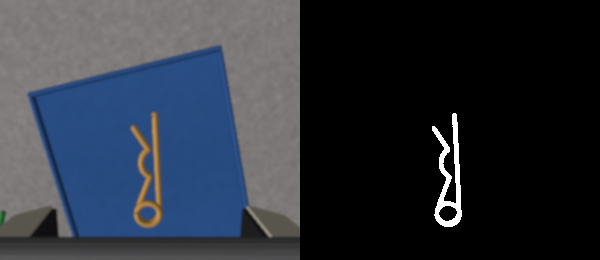

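```bash
cat >> h.py <<'E'
def clip_mask(p,vmax=270):
    m=cv2.inRange(cv2.cvtColor(p,cv2.COLOR_RGB2HSV),(8,90,60),(28,255,255)); m[vmax:]=0
    n,l,st,_=cv2.connectedComponentsWithStats(m); return (l==1+np.argmax(st[1:,4])).astype(np.uint8)
def leg(P,m,z,rows):
    """leg as rightmost run per row: pts on plane z"""
    uv=[]
    for v in rows:
        u=np.nonzero(m[v])[0]
        if len(u): 
            s=np.split(u,np.nonzero(np.diff(u)>1)[0]+1)[-1]
            if len(s)<10: uv.append((s.mean(),v))
    return ray(P,uv,z),np.array(uv)
E
python3 - <<'E'
from h import *
P,p,d=load("k1"); m=clip_mask(p); v0=np.nonzero(m.any(1))[0]; print(v0[0],v0[-1])
X,uv=leg(P,m,6.5,range(v0[0]+4,v0[0]+75)); 
vx,vy,x0,y0=cv2.fitLine(X[:,:2].astype(np.float32),cv2.DIST_HUBER,0,.01,.01).ravel()
if vx<0: vx,vy=-vx,-vy
e=np.array([vx,vy]); n=np.array([-vy,vx]); print("angle",np.arctan2(vy,vx),"resid",np.std((X[:,:2]-[x0,y0])@n))
tip=ray(P,[(uv[0,0],v0[0])],6.5)[0,:2]; tip=np.array([x0,y0])+e*((tip-[x0,y0])@e)
print("tip",tip,"coil from leg",tip-82.5*e+9.5*n)
# coil outer: lowest 30 rows, ring; hull ellipse at z=9
vs,us=np.nonzero(m); W=ray(P,np.c_[us,vs],9)[:,:2]; s=(W-tip)@e
h=cv2.convexHull(W[s<-82.5-0].astype(np.float32)); 
q0=W[s<-79]; l=(q0-tip)@n; s0=(q0-tip)@e
print("coil s range",s0.min(),"lat",l.min(),l.max())
t,mm=cv2.findContours(m,cv2.RETR_CCOMP,cv2.CHAIN_APPROX_NONE)
for c in t:
    c=c[:,0]; 
    if 15<len(c)<80 and c[:,1].max()>v0[-1]-20: print("hole",len(c),c.mean(0),ray(P,[c.mean(0)],9)[0],cv2.fitEllipse(ray(P,c,9)[:,:2].astype(np.float32)))
E
```

```text
153 266
angle -0.21377636 resid 0.2139572557825862
tip [ 525.67884192 -280.34368579] coil from leg [ 447.07225189 -253.55741374]
coil s range -93.73681449707023 lat -1.760023054306303 21.0107012587214
hole 47 [277.65957447 252.78723404] [ 447.88110985 -253.74967663    9.        ] ((447.859375, -253.56973266601562), (13.820740699768066, 15.406076431274414), 1.8596808910369873)
```

Run:
```python
from h import *
a=-0.214; c=np.array([447.6,-252.4])
effector.move_gripper(0.6,40)
r.move_ptp(np.array([*c,40]),q(a)); r.move_l(np.array([*c,13.2]),v=60,f_stop=8); say("low")
effector.move_gripper(0.0,40); say("grip")
r.move_l(np.array([*c,130])); say("up")
h=1.1726; e=np.array([np.cos(h),np.sin(h)]); n=np.array([-e[1],e[0]])
pin=np.array([602.1,59.4]); t=pin-105*e+9.5*n
r.move_ptp(np.array([*t,130]),q(h)); r.move_l(np.array([*t,67.7])); r.dwell(.4); say("view")
P,p,d=snap("wrist","i1"); cv2.imwrite("pics/i1c.png",cv2.resize(p[0:290,170:400,::-1],None,fx=2,fy=2,interpolation=cv2.INTER_CUBIC))
say()
```

```text
low 19.9 [ 447.78 -252.12   12.34] F [-1.3  1.4  8.4] M [ 0.21  0.4  -0.03] 0.6 4.3
grip 20.52 [ 447.97 -252.48   12.36] F [ 0.7 -0.8  6.5] M [-0.08  0.15  0.02] 0.251 40.7
up 21.45 [ 447.24 -251.85  129.2 ] F [ 0.6 -0.2 -1.3] M [-0.03  0.18 -0.04] 0.25 40.0
view 23.38 [552.84 -33.56  68.1 ] F [-0.7 -0.  -0.8] M [-0.08  0.06 -0.03] 0.254 40.0
 23.43 [552.8  -33.59  68.  ] F [ 0.   1.4 -0.6] M [-0.04  0.07 -0.  ] 0.253 40.0
```

View pics/i1c.png

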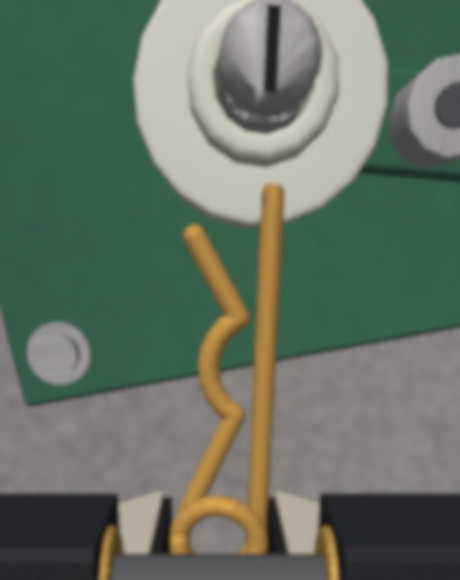

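```bash
cat >> h.py <<'E'
def insert_view(tag,ztop=76,zleg=61,out=True):
    P,p,d=load(tag); W=cloud(P,d); m=clip_mask(p,275); v0=np.nonzero(m.any(1))[0][0]
    X,uv=leg(P,m,zleg,range(v0+4,v0+130))
    ui=uv.round().astype(int); zz=W[ui[:,1],ui[:,0],2]; L=X[:,:2]
    vx,vy,x0,y0=cv2.fitLine(L.astype(np.float32),cv2.DIST_HUBER,0,.01,.01).ravel(); e=np.array([vx,vy]); e*=np.sign(e[1])
    tip=ray(P,[(uv[0,0],v0)],zleg)[0,:2]; o=np.array([x0,y0]); tip=o+e*((tip-o)@e)
    g=cv2.cvtColor(p,cv2.COLOR_RGB2GRAY).astype(float); pin=[]
    for v in range(4,44):
        row=g[v,290:325]; w=np.clip(75-row,0,None); 
        if w.max()>20: k=np.argmax(w); sl=slice(max(0,k-4),k+5); pin.append((290+(w[sl]*np.arange(35)[sl]).sum()/w[sl].sum(),v))
    S=ray(P,pin,ztop)[:,:2]
    if out: print("slot px",np.round(pin[0],1),np.round(pin[-1],1),len(pin),"topz",np.nanmedian(W[10:40,285:298,2]))
    sx,sy,_,_=cv2.fitLine(S.astype(np.float32),cv2.DIST_HUBER,0,.01,.01).ravel(); s=np.array([sx,sy])*np.sign(sy)
    n=np.array([-s[1],s[0]]); c=S.mean(0)
    k=np.polyfit((L-tip)@e,zz,1)
    print("leg ang",np.arctan2(e[1],e[0]),"slot ang",np.arctan2(s[1],s[0]),"tip",tip,"slot centre",c,"ends",(S[[0,-1]]-tip)@s,
     "tip lateral",(tip-c)@n,"legside resid",np.std((L-o)@np.array([-e[1],e[0]])),"leg z fit (slope,tip)",k)
    return e,tip,s,c
E
python3 - <<'E'
from h import *
insert_view("i1")
P,p,d=load("i1"); W=cloud(P,d); m=(W[...,2]>72)&(W[...,2]<80)&(d>0); m[80:]=0; vs,us=np.nonzero(m)
print(us.min(),us.max(),vs.max(),len(us)); print(cv2.cvtColor(p,cv2.COLOR_RGB2GRAY)[0:60:4,275:335:1].tolist()[3:12:4])
E
```

```text
slot px [306.5   4. ] [304.8  43. ] 40 topz 75.32320108041262
leg ang 1.1413305 slot ang 1.1405228 tip [596.31637022  38.53010667] slot centre [603.46853641  60.42510949] ends [29.44663282 16.20641296] tip lateral -2.6325718061306143 legside resid 0.027819698090581615 leg z fit (slope,tip) [-1.48309471e-02  6.36352599e+01]
280 331 54 2207
[[210, 214, 216, 214, 210, 206, 199, 189, 173, 157, 152, 155, 161, 166, 171, 176, 180, 184, 187, 188, 189, 189, 187, 184, 179, 173, 165, 146, 110, 68, 40, 34, 35, 49, 86, 129, 157, 166, 166, 166, 167, 166, 167, 166, 165, 163, 160, 157, 150, 141, 132, 134, 152, 172, 183, 184, 185, 191, 194, 194], [192, 187, 176, 154, 127, 112, 111, 118, 123, 128, 134, 139, 142, 146, 150, 154, 156, 158, 161, 164, 168, 169, 171, 171, 168, 163, 150, 119, 75, 41, 34, 36, 45, 81, 121, 148, 156, 156, 155, 156, 156, 157, 155, 150, 145, 140, 136, 133, 131, 129, 122, 114, 106, 99, 101, 128, 162, 185, 190, 187], [187, 170, 139, 103, 83, 76, 73, 72, 72, 71, 73, 74, 75, 76, 78, 79, 79, 79, 78, 78, 86, 103, 124, 141, 153, 148, 123, 83, 51, 39, 39, 40, 55, 81, 96, 98, 93, 88, 84, 80, 80, 79, 81, 82, 82, 81, 79, 80, 79, 88, 111, 144, 174, 192, 197, 196, 194, 192, 190, 185]]
```

Run:
```python
from h import *
h=1.1726; s=1.1405; e=np.array([np.cos(s),np.sin(s)]); n=np.array([-e[1],e[0]])
pin=np.array([602.1,59.4]); h0=np.array([np.cos(h),np.sin(h)]); t=pin-105*h0+9.5*np.array([-h0[1],h0[0]])
t=t+2.63*n; r.move_l(np.array([*t,66.8]),v=40); r.dwell(.3); say(); snap("wrist","i2"); insert_view("i2")
t=t+9*e; r.move_l(np.array([*t,66.8]),v=40); r.dwell(.3); say(); snap("wrist","i3"); insert_view("i3")
print(t)
```

```text
23.98 [550.29 -32.64  66.8 ] F [ 0.3  0.1 -0.9] M [-0.06  0.08 -0.  ] 0.256 40.0
slot px [314.2   4. ] [312.6  43. ] 40 topz 73.47090337249053
leg ang 1.1413447 slot ang 1.14089 tip [593.6376677   39.37246636] slot centre [603.3133263  59.9603915] ends [29.2484929  16.13904392] tip lateral 0.214468261249543 legside resid 0.02518067714021358 leg z fit (slope,tip) [-7.79498976e-03  6.24926955e+01]
 24.7 [553.96 -24.57  66.82] F [-0.4  0.5 -0.6] M [-0.07  0.13  0.04] 0.252 40.0
slot px [312.9  29. ] [312.2  43. ] 15 topz 54.91145664410482
leg ang 1.1424451 slot ang 1.1485295 tip [597.24480713  47.45308426] slot centre [605.24542527  64.19252928] ends [20.93460523 16.14775494] tip lateral 0.43754892526026 legside resid 0.021564288096033505 leg z fit (slope,tip) [1.25648293e-02 6.30399093e+01]
[553.99284468 -24.42465315]
```

```bash
sed -i 's/range(4,44)/rows/; s/zleg=61,out=True/zleg=61,out=True,rows=range(4,44)/' h.py
python3 - <<'E'
from h import *
P,p,d=load("i3"); g=cv2.cvtColor(p,cv2.COLOR_RGB2GRAY); print(g[4:80:4,298:326])
insert_view("i3",rows=range(34,60))
insert_view("i2",rows=range(14,36)); insert_view("i1",rows=range(8,38))
E
```

```text
[[199 199 198 198 197 198 198 198 197 198 198 198 198 198 198 198 197 197
  198 198 198 198 197 197 197 196 197 197]
 [197 198 198 197 197 198 197 198 197 198 197 198 196 197 197 196 197 197
  197 196 197 196 196 197 197 196 196 197]
 [198 198 198 197 197 197 196 197 197 196 197 197 197 197 197 197 197 197
  197 196 197 196 196 196 195 195 195 196]
 [197 197 196 197 196 196 196 196 196 197 197 195 196 195 196 195 196 196
  195 196 195 195 195 195 195 195 195 196]
 [200 202 205 208 212 215 217 217 216 214 213 210 208 206 205 203 201 200
  199 199 198 197 197 196 195 195 195 195]
 [218 213 208 202 194 187 183 180 175 172 171 171 170 169 166 165 164 165
  165 165 168 171 178 186 192 196 196 196]
 [172 171 173 176 180 181 181 177 173 168 158 137 105  76  65  63  66  80
  107 137 155 159 160 158 156 153 151 151]
 [186 189 191 192 191 190 187 182 176 170 157 128  84  48  36  34  39  65
  107 142 159 163 164 164 164 163 163 161]
 [185 189 191 191 191 190 187 182 176 170 158 126  79  43  34  32  43  77
  124 155 166 167 168 167 167 167 167 166]
 [176 179 183 183 184 184 183 178 172 164 148 1
[... 1391 characters left out ...]
leg z fit (slope,tip) [1.25648293e-02 6.30399093e+01]
slot px [313.7  14. ] [312.6  35. ] 22 topz 73.47090337249053
leg ang 1.1413447 slot ang 1.1415926 tip [593.6376677   39.37246636] slot centre [603.17201225  59.6778988 ] ends [25.95099595 18.8807509 ] tip lateral 0.21951252576076996 legside resid 0.02518067714021358 leg z fit (slope,tip) [-7.79498976e-03  6.24926955e+01]
slot px [306.4   8. ] [305.  37.] 30 topz 75.32320108041262
leg ang 1.1413305 slot ang 1.1381967 tip [596.31637022  38.53010667] slot centre [603.61220463  60.74704667] ends [28.11541127 18.28130913] tip lateral -2.6903255667724526 legside resid 0.027819698090581615 leg z fit (slope,tip) [-1.48309471e-02  6.36352599e+01]
```

Run:
```python
from h import *
s=1.1415; e=np.array([np.cos(s),np.sin(s)]); n=np.array([-e[1],e[0]])
t=np.array([553.993,-24.425])-0.3*n
for k in (3,6,9,13,17,21,25,29):
    hit=r.move_l(np.array([*(t+k*e),66.8]),v=25,f_stop=7); x=say(f"{k} {hit}")
    f=x["force"]; print("   prog",((x["tool_pos"][:2]-t)@e).round(2),"F along/lat/z",(f[:2]@e).round(1),(f[:2]@n).round(1),f[2].round(1))
    if hit: break
```

```text
3 False 25.02 [555.64 -21.55  66.78] F [ 0.7  0.6 -0. ] M [-0.07  0.06  0.  ] 0.255 40.0
   prog 3.3 F along/lat/z 0.8 -0.4 -0.0
6 False 25.28 [556.82 -18.83  66.77] F [-0.9 -0.8 -0.9] M [-0.09  0.12 -0.02] 0.255 40.0
   prog 6.26 F along/lat/z -1.1 0.5 -0.9
9 False 25.55 [558.1  -16.13  66.77] F [ 0.   0.1 -1.1] M [-0.15  0.1  -0.01] 0.254 40.0
   prog 9.25 F along/lat/z 0.1 0.0 -1.1
13 False 25.86 [559.78 -12.47  66.77] F [-0.1  0.2 -0.9] M [-0.06  0.1   0.03] 0.248 40.0
   prog 13.28 F along/lat/z 0.1 0.2 -0.9
17 False 26.17 [561.44  -8.85  66.78] F [ 0.4  0.6 -1.4] M [-0.13  0.07 -0.01] 0.253 40.0
   prog 17.26 F along/lat/z 0.7 -0.1 -1.4
21 False 26.48 [563.07  -5.2   66.78] F [ 0.4  0.7 -0.3] M [-0.09  0.1   0.07] 0.253 40.0
   prog 21.26 F along/lat/z 0.8 -0.1 -0.3
25 False 26.78 [564.75  -1.58  66.75] F [-0.1 -0.7 -1.3] M [-0.12  0.02  0.02] 0.251 40.0
   prog 25.25 F along/lat/z -0.7 -0.2 -1.3
29 False 27.09 [566.42   2.08  66.78] F [-0.3 -0.6 -1.1] M [-0.09  0.08 -0.04] 0.251 40.0
   prog 29.28 F along/lat/z -0.7 0.0 -1.1
```

Run:
```python
from h import *
s=1.1415; e=np.array([np.cos(s),np.sin(s)]); n=np.array([-e[1],e[0]])
t=np.array([553.993,-24.425])-0.3*n
for k in list(range(31,52,2))+[52,52.7,53.4,54]:
    hit=r.move_l(np.array([*(t+k*e),66.8]),v=25,f_stop=16); x=monitor.state(); f=x["force"]
    print(k,hit,"prog",((x["tool_pos"][:2]-t)@e).round(2),((x["tool_pos"][:2]-t)@n).round(2),"F along/lat/z",(f[:2]@e).round(1),(f[:2]@n).round(1),f[2].round(1),"M",x["ft_torque"].round(2))
    if hit: break
say()
```

```text
31 False prog 31.04 0.37 F along/lat/z -0.5 1.1 -1.3 M [-0.13  0.44  0.07]
33 False prog 32.87 0.41 F along/lat/z -1.0 2.5 -0.1 M [-0.2   0.68  0.16]
35 False prog 34.72 0.38 F along/lat/z -3.3 2.9 -0.8 M [-0.52  1.06  0.07]
37 False prog 36.57 0.44 F along/lat/z -4.4 3.6 -0.4 M [-0.51  1.2   0.14]
39 False prog 38.05 0.46 F along/lat/z -6.1 4.0 0.0 M [-0.83  1.37  0.17]
41 False prog 40.87 0.46 F along/lat/z -2.2 3.3 -0.4 M [-0.35  1.06  0.14]
43 False prog 44.14 0.31 F along/lat/z 0.3 4.8 -1.3 M [0.45 0.83 0.17]
45 False prog 46.95 0.19 F along/lat/z 5.2 4.6 -0.9 M [1.22 0.55 0.2 ]
47 False prog 49.66 -0.07 F along/lat/z 7.2 4.9 -0.6 M [1.68 0.22 0.22]
49 False prog 51.69 -0.16 F along/lat/z 6.3 3.4 -1.6 M [1.57 0.21 0.17]
51 False prog 52.4 -0.32 F along/lat/z 4.6 4.3 -0.5 M [1.25 0.32 0.21]
52 False prog 52.62 -0.29 F along/lat/z 4.4 2.8 -0.7 M [1.05 0.26 0.17]
52.7 False prog 52.69 -0.2 F along/lat/z 2.9 2.5 -1.5 M [0.8  0.17 0.17]
53.4 False prog 53.06 -0.28 F along/lat/z 1.6 1.5 -0.2 M [0.4  0.17 0.14]
54 False prog 53.54 -0.39 F along/lat/z 1.3 0.9 -0.8 M [0.02 0.15 0.06]
 30.84 [576.91  23.97  66.88] F [-0.2  1.6 -0.8] M [0.02 0.15 0.06] 0.248 40.0
```

Run:
```python
from h import *
s=1.1415; e=np.array([np.cos(s),np.sin(s)]); n=np.array([-e[1],e[0]])
t=np.array([553.993,-24.425])-0.3*n
def rep(k):
    F=[]
    for i in range(5): r.dwell(.06); x=monitor.state(); F.append(x["force"])
    f=np.mean(F,0); print(k,"prog",((x["tool_pos"][:2]-t)@e).round(2),((x["tool_pos"][:2]-t)@n).round(2),"F",(f[:2]@e).round(2),(f[:2]@n).round(2),f[2].round(2)); return f[:2]@e
rep(54)
for k in (54.4,54.8,55.2,55.6):
    r.move_l(np.array([*(t+k*e),66.8]),v=10,f_stop=10)
    if rep(k)<-2.5: break
snap("wrist","f1"); snap("scene","f1s"); snap("top","f1t")
p=cv2.imread("pics/f1.png")[0:290,170:400]; cv2.imwrite("pics/f1c.png",cv2.resize(p,None,fx=2,fy=2))
```

```text
54 prog 53.71 -0.19 F 0.01 -0.18 -0.77
54.4 prog 54.43 -0.01 F -0.12 -0.01 -1.01
54.8 prog 54.8 -0.01 F -0.01 -0.14 -0.33
55.2 prog 55.2 0.02 F -0.3 0.03 -0.33
55.6 prog 55.53 0.07 F -1.13 0.61 -0.97
```

View pics/f1c.png

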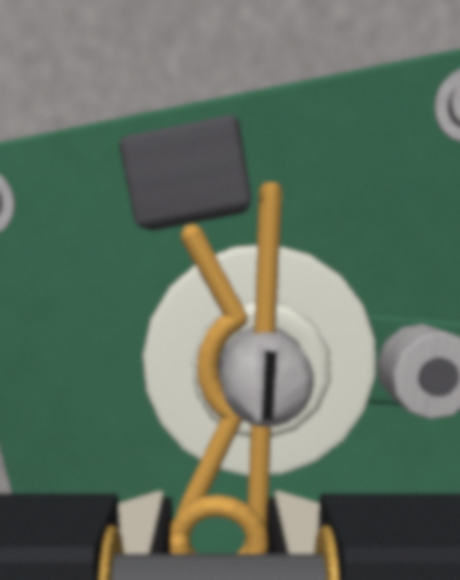

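The picture shows the leg through the hole: the tip stands beyond the pin at crop (270,190), and the bow is closed round the pin at (265,375). I'm backing off to mid-free-play before letting go.

Run:
```python
from h import *
s=1.1415; e=np.array([np.cos(s),np.sin(s)]); n=np.array([-e[1],e[0]])
t=np.array([553.993,-24.425])-0.3*n+54.5*e
r.move_l(np.array([*t,66.8]),v=10); r.dwell(.2); say()
effector.move_gripper(0.55); say("open")
r.move_l(np.array([*t,110]),v=80); b=t-40*e; r.move_l(np.array([*b,140])); r.dwell(.3); say()
P,p,d=snap("wrist","g1"); cv2.imwrite("pics/g1c.png",cv2.resize(p[0:290,130:430,::-1],None,fx=2,fy=2))
```

```text
33.91 [577.05  25.08  66.84] F [ 0.4  0.1 -0.6] M [-0.14  0.09  0.01] 0.256 40.0
open 34.57 [576.96  25.01  66.81] F [-0.1 -0.3  0.3] M [-0.05  0.05 -0.03] 0.551 0.0
 36.04 [560.26 -10.73 139.5 ] F [-0.7  0.2  0.1] M [-0.08  0.08 -0.01] 0.55 0.0
```

View pics/g1c.png

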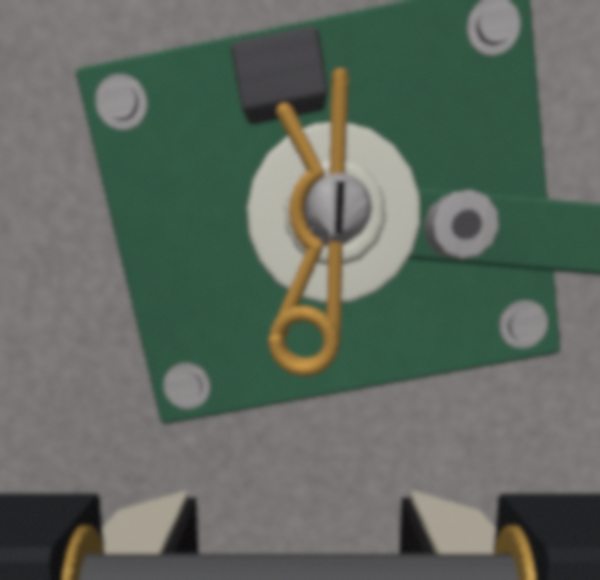

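Run:
```python
from h import *
P,p,d=load("g1"); W=cloud(P,d); m=clip_mask(p,275); vs,us=np.nonzero(cv2.erode(m,np.ones((2,2)))); Z=W[vs,us,2]
for a,b in((30,60),(60,90),(120,150),(150,190)): k=(vs>=a)&(vs<b); print(a,np.median(Z[k]).round(1))
print("tip",ray(P,[(300,35)],61)[0],"slot mid",ray(P,[(300,104)],76)[0],"coil",ray(P,[(281.5,170)],63.5)[0])
x=W[...,2]; print("former body z",np.median(x[125:140,270:290]),"bench",np.median(x[230:240,250:300]))
```

```text
30 62.6
60 63.0
120 60.2
150 61.0
tip [619.64821932  97.42244414  61.        ] slot mid [603.57514706  59.67313856  76.        ] coil [577.6234809   26.02077258  63.5       ]
former body z 46.26276312941562 bench -0.44207778256557617
```

```bash
python3 -c "
from plant import r
print(r.sign_off())"
```

```text
the job is handed in; nothing more can be done
None
```

The white former is fully down on the hub and the brass R-clip is home in the king pin. My last measurement put the bow about 0.5 mm from the hole's centre. I handed the job in at about 36 s on the robot's clock and got no verdict back.

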